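# Index a thumb slug and clamp the fixture

### The arm

A 6-joint arm with a two-finger parallel gripper is mounted at the origin on a cart in front of the work surface, level with it; the furniture and walls round the work are solid. World frame = base frame: x ahead of the robot, y to its left, z up, the work surface at z = 0. Lengths are in m, angles in degrees, forces in N, time in s.
With the tool pointing down it reaches from about 0.3 to 0.75 m from the base axis. Payload 8.5 kg.
Tool frame: the origin (TCP) lies midway between the tips of the shut fingers; the grasp point (between the pads) lies 19 mm behind it; z points along the fingers, y is the direction in which the jaws open and shut (so a half turn about z gives the same grasp; the last joint's range is limited). The gripper opens to 85 mm and grips with 20 to 120 N. Pads are 22 mm wide; open, the fingers measure 114 mm over their backs; the gripper's body (76 mm by 85 mm) begins 54 mm behind the grasp point. The pads swing forward as they close: fully open they stand 13 mm farther back than shut.
Start: joints at [54.414, 21.807, 74.336, -0, 83.858, -12.336], TCP at [0.217, 0.505, 0.231] pointing down, gripper open.
Joint ranges: [-178.18, 178.18], [-50.72, 133.34], [12.68, 142.11], [-81.47, 261.47], [9.98, 163.14], [-165.26, 165.26]. Speed limits (degrees/s): [136.94, 136.94, 180, 180, 180, 180].

### API

Orientations are given as a 3x3 rotation matrix whose columns are the frame's x, y, z axes.
In Python, from rig import status, eyes, env gives the robot as it stands. The module is installed in compiled form; this text tells all that it offers.
- The arm moves only by the tool play_rows, never from a script. Its argument "targets" is text: rows parted by semicolons, each of 5 numbers parted by spaces: the shift along the tool's x, y, z in m, then the turn about the tool's z in rad, then the closure, from 0 (fully open) to 1 (shut). A call has 1 to 5 rows; each row is the pose to reach, as a shift and turn from the pose commanded when the call began, along the tool's axes at that moment; what a row does not reach only later rows make up. A row lasts 1/10 s, in which the tool goes at most 50 mm and 8.59 degrees, less where a joint would pass 70% of its speed; a pose out of reach is approached as far as the arm can. A call with a gripper value outside its range is refused whole. The fingers move at their own pace and stop on an object; "force" is the grip in N (left out, the last holds). Time passes only in rows, so rows that repeat a pose let the fingers close. It gives the time, the measured TCP pose, the force and the opening at its end, in the units of the state.
- status.observe(): the state, without advancing time (a new reading comes with each control period).
- eyes.get_image(name): name is "side" or "top" or "wrist"; returns a dict with "pixels" (480x640x3 uint8, red, green, blue), "range_z" (480x640 float32, m along the optical axis (not along the pixel's ray), 0 where there is no reading), "mtx" (3x3 intrinsics, pixels), "k1" (the pictures are not rectified: a ray, as slopes to the right and down, at radius r is drawn at 1 + k1 r^2 times it, then the intrinsics apply), "world_to_cam" (4x4, takes a point from world to camera coordinates); the wrist camera has in their place "T_tool_cam" (4x4, takes a point from camera to tool coordinates, whose origin is the TCP and whose axes are the flange's). Camera axes: x right, y up, looking along -z (the intrinsics and any distortion apply to the point x, -y, -z); pixel columns grow to the right and rows downward; lengths in m; the calibration is good to about 2 mm. A picture is of the moment at which its call begins: read the wrist's pose just before it.
- env.close_job(): hands the job in, once; it reports no verdict.
The state is a dict: "time_s": time; "q": joint angles; "qvel": joint speeds; "joint_efforts": joint torques, N m; "position": TCP position; "tool_rot": TCP orientation; "ft_force": force on the tool from outside, world axes, zero at the start; "wrist_torque": the same for the moment, N m; "grip_width": finger opening in m.
Only numpy, scipy, OpenCV 4.12 (cv2) and the standard library are available. Lean on these libraries where they do the work, as an engineer would, in place of code of your own. Each camera call takes 0.05 s, during which the arm holds its last target.

### The job

Set the slug fixture for drilling: push the spoked wheel round by one of its spokes until the pointed spoke is lined up with the centre line of the index tab on the rim, then push the clamp lever round clockwise until it is up against its stop, leaving the wheel lined up. Do not lift the slug out of the hub, do not shift the index tab, and leave the pot, the tape roll and the spare slug standing about where they are.

Things in the scene. Friction and masses are not known exactly. Their poses are not given: they have to be found in the camera images.
- fixture: The indexing fixture, fixed to the counter: a round grey base 240 mm across and 14 mm high with a ring of dark scale marks, and an ear 70 mm wide and 12 mm high that runs out to -y (to 185 mm from the centre) and carries the clamp lever. Origin: on the counter, on the wheel's axis; z up.
- wheel (a joint): Turning angle of the spoked wheel on the base, rad, growing anticlockwise seen from above; 0 when the pointer lies along the fixture's +x axis. It turns either way and more than a full turn, against light steady friction (about 0.12 N m), and stays where it is left.
- hub_top (a point): On the wheel's axis at the hub's top, 52 mm up; hub 48 mm across. Four level spokes 90 degrees apart, their middle 40 mm above the counter: three round steel bars 8 mm thick ending in black balls 18 mm across (out to 97 mm from the axis), and the pointer. Beside and under the spokes the space is free down to the base's top at 14 mm.
- pointer_tip (a point): The tip of the pointer, the one spoke without a ball: a flat steel bar 10 mm wide and 8 mm high (36 to 44 mm above the counter) that tapers from 85 mm out to its tip 103 mm from the wheel's axis. The point given is the tip, 40 mm above the counter.
- index_mark (a point): Where the pointer's tip must stand: 103 mm from the wheel's axis, 40 mm above the counter, over the centre line of the index tab. The tab is a stiff dark steel shoe 22 mm wide on the rim, 104 to 142 mm out, 24 mm high, with a thin pale raised line along its middle up to 28 mm; the pointer passes inside it. Its place on the rim varies.
- clamp (a joint): Angle of the clamp lever, rad: it turns about an upright axis and the value grows clockwise seen from above, from about 0 (open) to 1.22 (against the steel stop pin, clamped). Light steady friction (about 0.1 N m), no spring: it stays where it is left.
- lever_knob (a point): Centre of the black ball, 18 mm across, at the end of the clamp lever, 66 mm from its pivot and about 40 mm above the counter. From it to the pivot runs a round dark bar 10 mm thick, its middle 36 to 40 mm above the counter.
- lever_pivot (a point): On the pivot axis of the clamp lever, 36 mm above the counter, at (0.040, -0.150) m in the fixture's frame; the lever's boss there is 24 mm across and its top is 46 mm above the counter. The stop pin, 9 mm across and 44 mm high, stands at (0.015, -0.1735) m in the fixture's frame.
- slug_mid (a point): Centre (half-way up) of the loose black slug, a sleeve 24 mm across and 28 mm high that stands upright in the wheel's hub, sunk 16 mm, its top 64 mm above the counter. It turns with the wheel.
- pot_mid (a point): Centre of a round grey and blue pot, 66 mm across, 30 mm high, loose bystander left of the base.
- tape_mid (a point): Centre of a black tape roll, 62 mm across, 19 mm high, loose bystander left and front of the base.
- spare_mid (a point): Centre of a white spare slug, 24 mm across, 26 mm high, standing loose in front of the base near the ear.
Things that resemble listed ones, but are neither listed nor needed, are in the scene too. Leave any purple look-alike of the part that bears slug_mid alone.

How it is judged (in metres and radians):
On the way, in this order (a step that is already met when the one before it is completed fails the run):
1. the pointer is lined up with the index tab and at rest while the clamp lever is still open (horizontal distance between pointer_tip and index_mark below 0.006 m and velocity of joint wheel between -0.1 and 0.1 rad/s and value of joint clamp below 0.6 rad), for 0.2 s.
2. the clamp lever is against its stop with the pointer still lined up (horizontal distance between pointer_tip and index_mark below 0.006 m and value of joint clamp above 1.12 rad), for 0.2 s.
At the end, for the whole second after the job is handed in: The pointer's tip is within 6 mm of the index mark and at rest, the clamp lever is turned to at least 1.12 rad of its 1.22, and the slug stands upright and seated in the hub (within 6 mm of its height and of the axis) (all of step 2 and velocity of joint wheel between -0.05 and 0.05 rad/s and velocity of joint clamp between -0.05 and 0.05 rad/s and z of slug_mid in the frame of fixture between 0.044 and 0.056 m and angle between slug_mid's own z axis and vertical below 0.2 rad and horizontal distance between slug_mid and fixture below 0.006 m); the robot touches nothing.
It fails at once if the slug is lifted out of the hub or tipped (centre risen by more than 8 mm, or tilted over 0.3 rad) (z of slug_mid in the frame of fixture above 0.058 m or angle between slug_mid's own z axis and vertical above 0.3 rad).
It fails at once if the index tab is shifted by more than 5 mm (distance of index_mark from where it was at the start of the episode above 0.005 m).
It fails at once if the pot, the tape roll or the spare slug is moved by more than 25 mm, or tipped (distance of any of pot_mid, tape_mid, spare_mid from where it was at the start of the episode above 0.025 m or angle between any of pot_mid, tape_mid, spare_mid's own z axis and vertical above 0.5 rad).
It also fails if it takes over 51 s, if anything falls off the work surface, if the arm or the gripper's body presses on something with over 40 N, if the wrist force passes 120 N, or if a joint passes its speed limit or range.

## Working session

There is one attempt and no reset: what is moved stays moved. The work goes in short steps, Python scripts to look and compute and a tool call to move; the robot and the scene stay as the last step left them, time stands still between calls to the robot, and variables do not carry over. Pictures are saved under pics/ and viewed, and the job is handed in when it is done.

Besides the shell and the picture viewer there is one more tool, called by a JSON object that holds its "fn" and its "kwargs". play_rows: Moves the arm, as the interface text tells. Its arguments: {"type":"object","properties":{"targets":{"type":"string"},"force":{"type":"number"}},"required":["targets"]}

```bash
mkdir -p pics && cat > h.py <<'E'
import numpy as np, cv2
def save(im,name): cv2.imwrite('pics/'+name,cv2.cvtColor(im['pixels'],cv2.COLOR_RGB2BGR))
def pose(s):
    T=np.eye(4);T[:3,:3]=np.array(s['tool_rot']);T[:3,3]=s['position'];return T
def cam2world(im,s=None):
    return np.linalg.inv(im['world_to_cam']) if 'world_to_cam' in im else pose(s)@im['T_tool_cam']
def ray(im,uv,s=None):
    K=np.array(im['mtx']);k=im['k1']
    p=cv2.undistortPoints(np.array(uv,float).reshape(-1,1,2),K,np.array([k,0,0,0.])).reshape(-1,2)
    T=cam2world(im,s);d=np.c_[p[:,0],-p[:,1],-np.ones(len(p))]@T[:3,:3].T
    return T[:3,3],d
def onplane(im,uv,z,s=None):
    o,d=ray(im,uv,s);return o+d*((z-o[2])/d[:,2])[:,None]
def proj(im,P,s=None):
    K=np.array(im['mtx']);T=np.linalg.inv(cam2world(im,s));P=np.atleast_2d(P)
    c=P@T[:3,:3].T+T[:3,3];x=c[:,0]/-c[:,2];y=-c[:,1]/-c[:,2];f=1+im['k1']*(x*x+y*y)
    return np.c_[K[0,0]*x*f+K[0,2],K[1,1]*y*f+K[1,2]]
def depthpts(im,s=None):
    v,u=np.mgrid[0:480,0:640];uv=np.c_[u.ravel(),v.ravel()]
    o,d=ray(im,uv,s);r=im['range_z'].ravel();P=o+d*r[:,None];P[r==0]=np.nan
    return P.reshape(480,640,3)
E
python3 - <<'E'
from rig import status,eyes,env
from h import *
s=status.observe();print(s)
import pickle
for n in ['top','side','wrist']:
    s=status.observe();im=eyes.get_image(n);save(im,n+'0.png');pickle.dump((s,im),open(n+'0.pkl','wb'))
    print(n,im['mtx'],im['k1'],cam2world(im,s).round(3))
E
```

```text
{'time_s': 0.0, 'q': array([ 5.44145450e+01,  2.18420163e+01,  7.43845691e+01, -5.08241209e-04,
        8.38601752e+01, -1.23371142e+01]), 'qvel': array([ 0.07854139,  0.02545606,  0.02204617, -0.08884302,  0.09562001,
        0.00329377]), 'joint_efforts': array([-8.47374722e-04, -4.48458552e+01, -2.31283361e+01, -1.65593242e-04,
        4.76016270e-03,  4.18957507e-05]), 'position': array([0.21693228, 0.50508546, 0.23070326]), 'tool_rot': array([[-9.18802880e-01,  3.94715725e-01, -8.73999506e-04],
       [ 3.94716567e-01,  9.18802102e-01, -1.23660070e-03],
       [ 3.14926844e-04, -1.48117437e-03, -9.99998853e-01]]), 'ft_force': array([0.05512221, 0.23382666, 0.25909549]), 'wrist_torque': array([-0.01939263,  0.01151303,  0.03912561]), 'grip_width': 0.08565372976061084}
top [[551.56589514   0.         317.98332156]
 [  0.         551.56589514 243.75807661]
 [  0.           0.           1.        ]] 0.059330596928021284 [[ 0.043  0.949 -0.313  0.18 ]
 [-0.999  0.041 -0.013  0.058]
 [ 0.     0.313  0.95   1.07 ]
 [ 0.     0.     0.     1.   ]]
side [[572.03081388   0.         316.17362625]
 [  0.         572.03081388 227.54391194]
 [  0.           0.           1.        ]] 0.0423243464845097 [[ 0.832  0.317 -0.455  0.102]
 [-0.554  0.486 -0.675 -0.574]
 [ 0.007  0.814  0.58   0.604]
 [ 0.     0.     0.     1.   ]]
wrist [[359.72100974   0.         323.09014278]
 [  0.         359.72100974 234.30210968]
 [  0.           0.           1.        ]] -0.047192781578634574 [[ 0.396 -0.883 -0.251  0.152]
 [ 0.918  0.381  0.108  0.532]
 [-0.    -0.273  0.962  0.373]
 [ 0.     0.     0.     1.   ]]
```

View pics/top0.png

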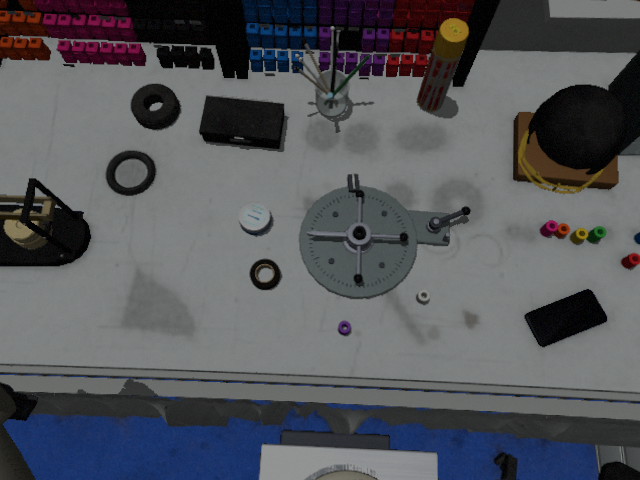

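View pics/side0.png

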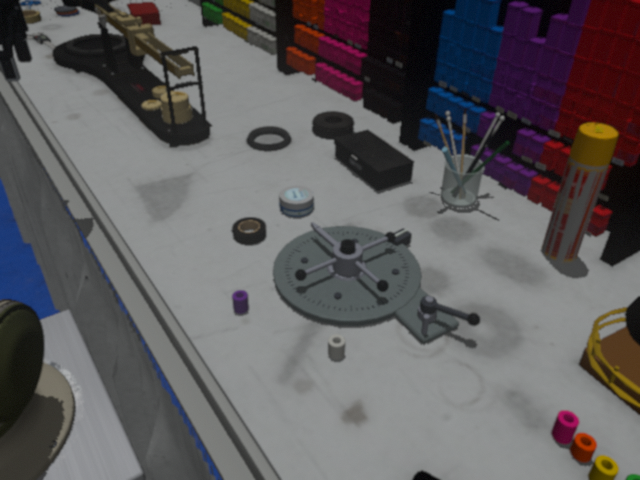

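View pics/wrist0.png

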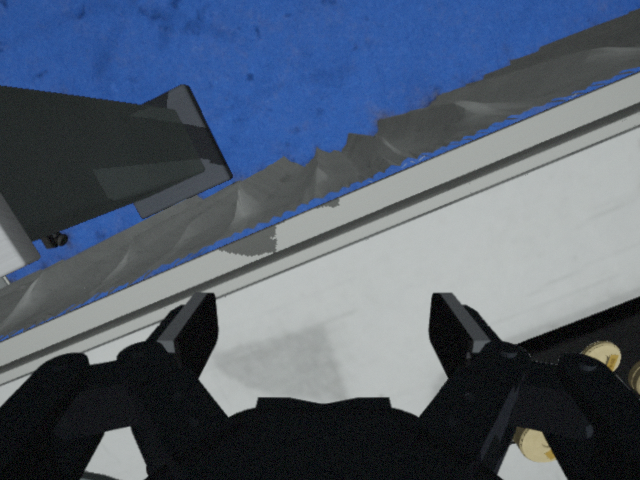

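```bash
python3 - <<'E'
from h import *
import pickle
s,t=pickle.load(open('top0.pkl','rb'));s2,d=pickle.load(open('side0.pkl','rb'))
a=cv2.cvtColor(t['pixels'],cv2.COLOR_RGB2BGR)[165:315,235:485]
cv2.imwrite('pics/tc.png',cv2.resize(a,None,fx=3.2,fy=3.2,interpolation=cv2.INTER_CUBIC))
a=cv2.cvtColor(d['pixels'],cv2.COLOR_RGB2BGR)[210:360,260:490]
cv2.imwrite('pics/sc.png',cv2.resize(a,None,fx=3.4,fy=3.4,interpolation=cv2.INTER_CUBIC))
P=depthpts(t)
hsv=cv2.cvtColor(t['pixels'],cv2.COLOR_RGB2HSV)
for (u,v) in [(358,241),(353,182),(320,260),(430,222),(466,211),(312,235),(255,220),(265,274),(424,297),(345,328),(360,232),(404,238),(360,280),(360,195)]:
    print((u,v),P[v,u].round(3),t['pixels'][v,u])
E
```

```text
(358, 241) [ 0.525 -0.005  0.051] [107 109 119]
(353, 182) [0.664 0.006 0.021] [127 131 128]
(320, 260) [0.494 0.068 0.015] [81 90 89]
(430, 222) [ 0.574 -0.147  0.042] [34 37 42]
(466, 211) [ 0.599 -0.218  0.047] [15 16 17]
(312, 235) [0.538 0.085 0.039] [40 43 44]
(255, 220) [0.568 0.202 0.029] [140 146 148]
(265, 274) [ 0.465  0.177 -0.   ] [124 127 127]
(424, 297) [ 0.432 -0.141 -0.001] [89 90 90]
(345, 328) [0.363 0.013 0.001] [122 125 124]
(360, 232) [ 0.547 -0.009  0.042] [ 5  8 11]
(404, 238) [ 0.538 -0.096  0.044] [7 9 8]
(360, 280) [ 0.449 -0.011  0.043] [8 5 9]
(360, 195) [ 0.624 -0.007  0.047] [8 8 8]
```

View pics/tc.png

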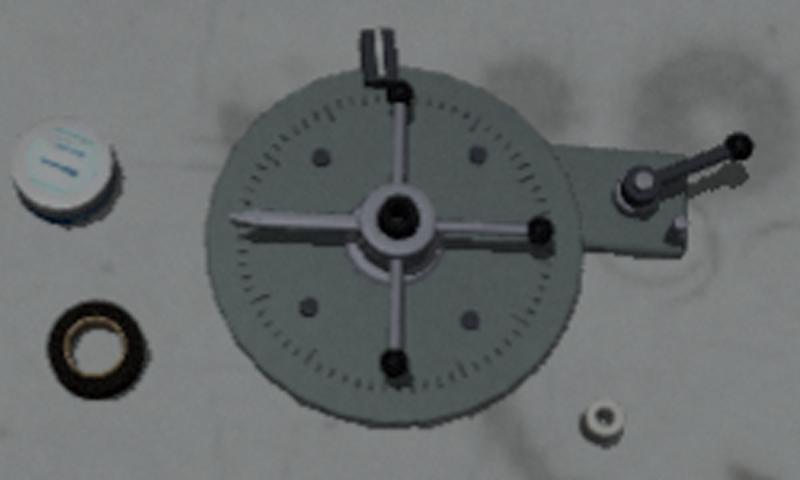

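View pics/sc.png

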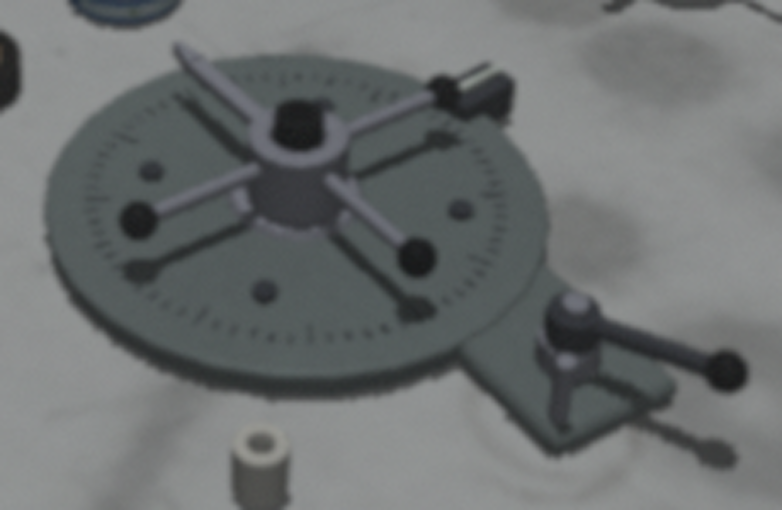

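```bash
python3 - <<'E'
from h import *
import pickle
s,t=pickle.load(open('top0.pkl','rb'));s2,d=pickle.load(open('side0.pkl','rb'))
f=lambda c:[235+c[0]/3.2,165+c[1]/3.2]
g=lambda c:[260+c[0]/3.4,210+c[1]/3.4]
for n,c,z in [('slugtop',(399,214),.064),('ballU',(400,93),.04),('ballR',(540,230),.04),('ballD',(394,362),.04),('tip',(231,218),.04),('tabo',(378,32),.028),('tabi',(383,80),.028),('piv',(643,183),.046),('knob',(740,146),.04),('pin',(680,224),.044),('spare',(604,413),.026),('tape',(97,345),.019),('pot',(62,157),.03)]:
    print('top',n,onplane(t,[f(c)],z)[0].round(4))
for n,c,z in [('slugtop',(299,115),.064),('ballU',(446,92),.04),('ballR',(417,257),.04),('ballD',(139,220),.04),('tip',(178,46),.04),('tabo',(504,66),.028),('tabi',(462,92),.028),('piv',(575,302),.046),('knob',(727,371),.04),('pin',(567,357),.044),('spare',(261,442),.026)]:
    print('side',n,onplane(d,[g(c)],z)[0].round(4))
m=cv2.inRange(depthpts(t)[:,:,2],.008,.02)
P=depthpts(t);P=P[(m>0)];P=P[(abs(P[:,0]-.54)<.15)&(abs(P[:,1]+.005)<.125)]
(c,r)=cv2.minEnclosingCircle(P[:,:2].astype(np.float32));print(c,r)
E
```

```text
top slugtop [ 0.5396 -0.0072  0.064 ]
top ballU [ 0.6294 -0.0078  0.04  ]
top ballR [ 0.5415 -0.0957  0.04  ]
top ballD [ 0.4536 -0.0076  0.04  ]
top tip [0.5411 0.095  0.04  ]
top tabo [0.6769 0.0066 0.028 ]
top tabi [0.6432 0.0025 0.028 ]
top piv [ 0.5728 -0.1583  0.046 ]
top knob [ 0.6023 -0.2202  0.04  ]
top pin [ 0.5476 -0.1806  0.044 ]
top spare [ 0.4312 -0.1355  0.026 ]
top tape [0.462  0.1741 0.019 ]
top pot [0.5807 0.2039 0.03  ]
side slugtop [ 0.5426 -0.0094  0.064 ]
side ballU [ 0.6335 -0.0085  0.04  ]
side ballR [ 0.5445 -0.0956  0.04  ]
side ballD [ 0.456 -0.008  0.04 ]
side tip [0.5452 0.0957 0.04  ]
side tabo [0.6838 0.0047 0.028 ]
side tabi [ 0.6515 -0.0008  0.028 ]
side piv [ 0.5774 -0.1593  0.046 ]
side knob [ 0.606  -0.2192  0.04  ]
side pin [ 0.5537 -0.1805  0.044 ]
side spare [ 0.4321 -0.1367  0.026 ]
(0.5360977649688721, -0.03591109812259674) 0.14989100396633148
```

{"fn": "play_rows", "kwargs": {"targets": "-0.096 -0.057 0 0.14 0.3;-0.134 -0.08 0 0.28 0.5;-0.172 -0.103 0 0.42 0.6;-0.21 -0.126 0 0.56 0.6;-0.25 -0.15 0 0.70 0.6", "force": 20}}

```text
time_s: 0.65
position: [0.364, 0.3008, 0.2313]
tool_rot: [[-0.444, 0.896, -0.0], [0.896, 0.444, -0.0], [0.0, -0.0, -1.0]]
ft_force: [-0.7, 0.2, 0.2]
grip_width: 0.0344
```

```bash
cat >> h.py <<'E'
def goto(s,xyz,phi):
    """shift in tool axes + turn for tool y-axis at phi deg (world), tool down"""
    R=np.array(s['tool_rot']);sh=R.T@(np.array(xyz)-s['position'])
    cur=np.degrees(np.arctan2(R[1,1],R[0,1]));tw=-(phi-cur+180)%360-180
    tw=(cur-phi+180)%360-180
    return sh.round(4),round(np.radians(tw),4),round(cur,2)
E
python3 - <<'E'
from rig import status
from h import *
s=status.observe();print(s['time_s'],s['position'],s['q'],s['grip_width']);print(goto(s,(.543,.054,.23),0))
E
```

```text
0.65 [0.36398897 0.30079011 0.2312712 ] [ 2.51597553e+01  1.39910746e+01  8.60340952e+01  1.20300369e-03
  7.99823215e+01 -1.17099868e+00] 0.034395911478456484
(array([-0.3006,  0.051 ,  0.0013]), np.float64(0.4596), np.float64(26.33))
```

{"fn": "play_rows", "kwargs": {"targets": "-0.04 0.01 0 0.14 0.6;-0.08 0.02 0 0.28 0.6;-0.12 0.03 0 0.42 0.6;-0.16 0.04 0 0.46 0.6;-0.2 0.04 0 0.46 0.6"}}

```text
time_s: 1.15
position: [0.49, 0.1403, 0.231]
tool_rot: [[-0.004, 1.0, -0.0], [1.0, 0.004, 0.0], [0.0, -0.0, -1.0]]
ft_force: [-0.4, 0.7, -0.3]
grip_width: 0.0345
```

{"fn": "play_rows", "kwargs": {"targets": "-0.01 0 0 0 0.6;-0.01 0 0 0 0.6"}}

```text
time_s: 1.35
position: [0.4887, 0.1307, 0.231]
tool_rot: [[-0.003, 1.0, -0.001], [1.0, 0.003, 0.0], [0.0, -0.001, -1.0]]
ft_force: [0.4, 2.3, 0.4]
grip_width: 0.0342
```

```bash
python3 - <<'E'
from rig import status,eyes
from h import *
import pickle
s=status.observe();im=eyes.get_image('wrist');save(im,'w1.png');pickle.dump((s,im),open('w1.pkl','wb'))
print(s['time_s'],s['position'],s['qvel'].round(1),s['grip_width']);print(goto(s,(.543,.054,.23),0))
E
```

```text
1.35 [0.48871221 0.13073138 0.23097781] [ 3.  -0.6  0.1  0.5  0.1  1.4] 0.034232513582802854
(array([-0.0769,  0.0541,  0.0009]), np.float64(0.0027), np.float64(0.16))
```

View pics/w1.png

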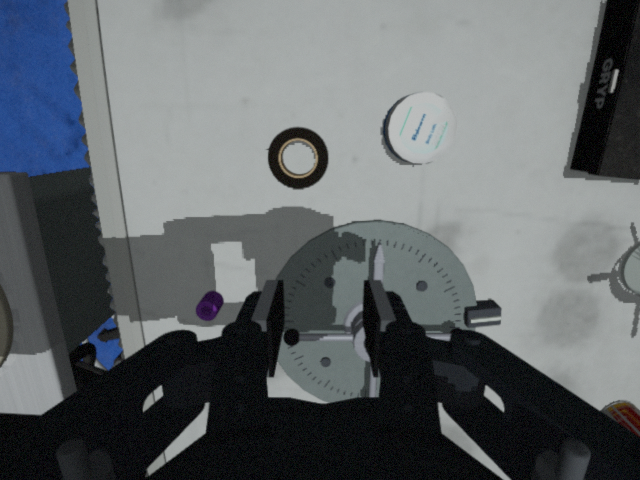

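```bash
python3 - <<'E'
from h import *
import pickle
s,im=pickle.load(open('w1.pkl','rb'))
b=cv2.cvtColor(im['pixels'],cv2.COLOR_RGB2BGR)[210:410,260:520]
cv2.imwrite('pics/w1c.png',cv2.resize(b,None,fx=3,fy=3,interpolation=cv2.INTER_CUBIC))
print(onplane(im,[(377,240)],.04,s))
E
```

```text
[[0.53950317 0.09940168 0.04      ]]
```

View pics/w1c.png

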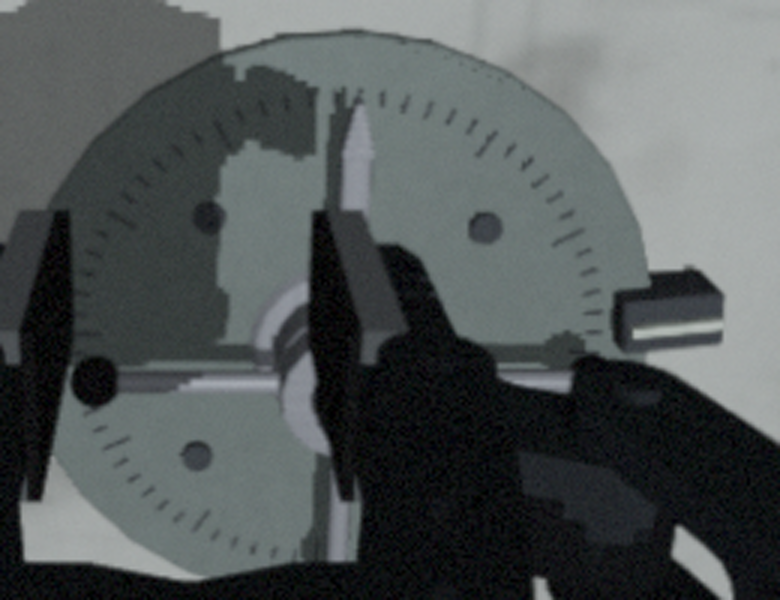

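```bash
python3 - <<'E'
from h import *
import pickle
from scipy.optimize import least_squares
s,im=pickle.load(open('w1.pkl','rb'))
f=lambda c:[260+c[0]/3,210+c[1]/3]
for n,c,z in [('tip',(361,103),.04),('ballD',(95,382),.04),('tabi',(633,332),.028),('tabo',(722,322),.028)]: print(n,onplane(im,[f(c)],z,s)[0].round(4))
E=onplane(im,[f(c) for c in [(360,31),(648,255),(48,210),(480,60),(230,58),(590,145),(180,575),(75,490),(110,125)]],.014,s)[:,:2]
r=least_squares(lambda p:np.hypot(*(E-p[:2]).T)-.12,[.54,0]);print(r.x,r.fun.round(4))
E
```

```text
tip [0.5429 0.095  0.04  ]
ballD [ 0.4545 -0.0078  0.04  ]
tabi [0.6474 0.0049 0.028 ]
tabo [0.6796 0.0087 0.028 ]
[ 0.54256954 -0.00865425] [ 0.0013 -0.001  -0.0007 -0.     -0.001  -0.0019 -0.0005 -0.0017  0.0004]
```

{"fn": "play_rows", "kwargs": {"targets": "-0.04 0.027 0 0 0.6;-0.077 0.054 0 0 0.6;-0.077 0.054 0.04 0 0.6;-0.077 0.054 0.08 0 0.6;-0.077 0.054 0.1 0 0.6"}}

```text
time_s: 1.9
position: [0.5414, 0.0567, 0.1284]
tool_rot: [[-0.006, 1.0, -0.004], [1.0, 0.006, 0.001], [0.001, -0.004, -1.0]]
ft_force: [-0.5, 0.5, 0.5]
grip_width: 0.034
```

{"fn": "play_rows", "kwargs": {"targets": "0 0 0 0 0.6;0 0 0 0 0.6"}}

```text
time_s: 2.1
position: [0.5433, 0.0562, 0.1322]
tool_rot: [[-0.007, 1.0, 0.001], [1.0, 0.007, 0.0], [0.0, 0.001, -1.0]]
ft_force: [-0.6, -0.2, 0.2]
grip_width: 0.0337
```

```bash
python3 - <<'E'
from rig import status,eyes
from h import *
import pickle
s=status.observe();im=eyes.get_image('wrist');save(im,'w2.png')
im=eyes.get_image('side');save(im,'s2.png')
print(s['time_s'],s['position'],s['qvel'].round(1),s['grip_width']);print(goto(s,(.5425,.0538,.022),0))
E
```

```text
2.1 [0.54332284 0.05616448 0.13224411] [-0.4 -1.1 -1.2  0.1 -0.  -0. ] 0.03372459283995129
(array([-0.0024, -0.0009,  0.1102]), np.float64(0.0066), np.float64(0.38))
```

View pics/w2.png

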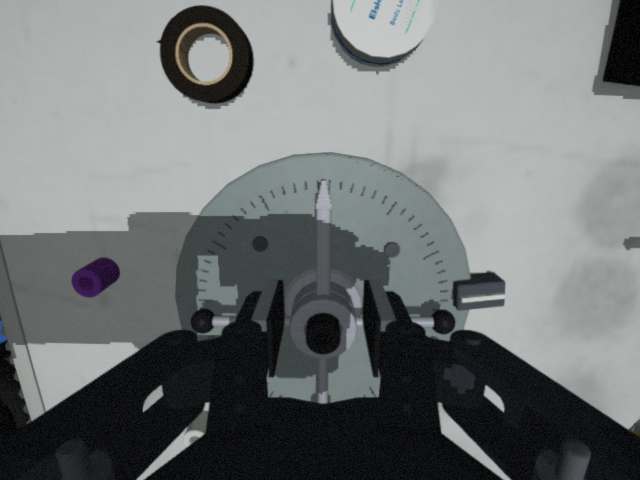

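View pics/s2.png

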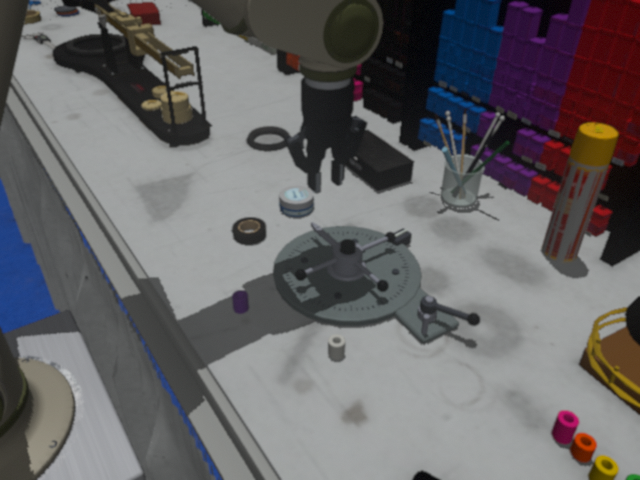

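{"fn": "play_rows", "kwargs": {"targets": "-0.002 0 0.035 0 0.6;-0.002 0 0.07 0 0.6;-0.002 0 0.095 0 0.6;-0.002 0 0.109 0 0.6;-0.002 0 0.109 0 0.6"}}

```text
time_s: 2.7
position: [0.543, 0.0533, 0.0219]
tool_rot: [[-0.005, 1.0, -0.001], [1.0, 0.005, 0.0], [0.0, -0.001, -1.0]]
ft_force: [0.0, -1.0, 0.6]
grip_width: 0.0339
```

{"fn": "play_rows", "kwargs": {"targets": "0 0 0 0 0.75;0 0 0 0 0.75"}}

```text
time_s: 2.9
position: [0.5441, 0.053, 0.0239]
tool_rot: [[-0.005, 1.0, 0.003], [1.0, 0.005, -0.0], [-0.0, 0.003, -1.0]]
ft_force: [-0.3, -0.0, 0.8]
grip_width: 0.0213
```

```bash
python3 - <<'E'
from rig import status,eyes
from h import *
s=status.observe();im=eyes.get_image('wrist');save(im,'w3.png')
print(s['time_s'],s['position'],s['ft_force'],s['grip_width']);
c=np.array([.5425,-.0082])
R=np.array(s['tool_rot']);p=np.array(s['position'][:2])-c;r=np.hypot(*p);a=np.degrees(np.arctan2(p[1],p[0]));print(r,a)
for x in [90,76,62,48,34,20,6.5]:
    xyz=[c[0]+.062*np.cos(np.radians(x)),c[1]+.062*np.sin(np.radians(x)),.022];print(x,goto(s,xyz,x-90)[:2])
E
```

```text
2.9 [0.54407482 0.05303233 0.02385989] [-2.51951687e-01 -7.50665053e-04  7.54278329e-01] 0.021254656499992728
0.06125257406107629 88.52674810971313
90 (array([ 0.0008, -0.0016,  0.0019]), np.float64(0.0052))
76 (array([-0.0011,  0.0134,  0.0019]), np.float64(0.2495))
62 (array([-0.0066,  0.0275,  0.0019]), np.float64(0.4939))
48 (array([-0.0154,  0.0398,  0.002 ]), np.float64(0.7382))
34 (array([-0.0268,  0.0497,  0.002 ]), np.float64(0.9826))
20 (array([-0.0403,  0.0565,  0.002 ]), np.float64(1.2269))
6.5 (array([-0.0545,  0.0597,  0.002 ]), np.float64(1.4625))
```

View pics/w3.png

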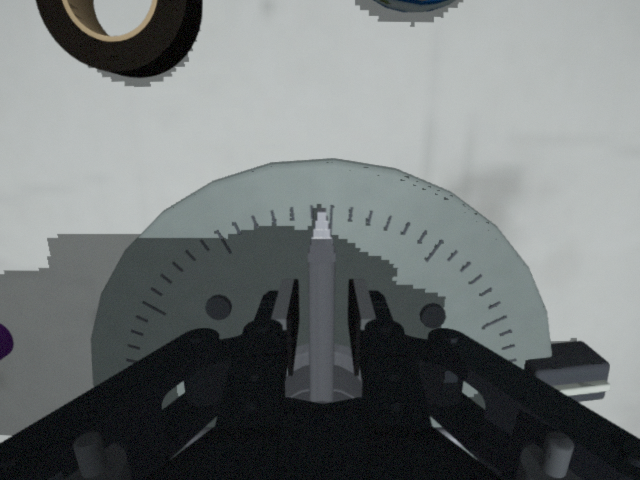

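{"fn": "play_rows", "kwargs": {"targets": "0.0003 0.006 0 0.127 0.8;-0.001 0.0134 0 0.25 0.8;-0.0033 0.0206 0 0.372 0.8;-0.0066 0.0275 0 0.494 0.8;-0.0106 0.034 0 0.616 0.8"}}

```text
time_s: 3.45
position: [0.5775, 0.043, 0.0232]
tool_rot: [[0.578, 0.816, 0.001], [0.816, -0.578, 0.001], [0.001, 0.0, -1.0]]
ft_force: [-1.4, 2.6, 0.5]
grip_width: 0.0174
```

```bash
cat > arc.py <<'E'
from rig import status,eyes
from h import *
import sys
s=status.observe()
print(s['time_s'],s['position'],s['ft_force'].round(1),s['grip_width']);
c=np.array([.5425,-.0082])
p=np.array(s['position'][:2])-c;print('r',np.hypot(*p),np.degrees(np.arctan2(p[1],p[0])))
for x in map(float,sys.argv[1:]):
    xyz=[c[0]+.062*np.cos(np.radians(x)),c[1]+.062*np.sin(np.radians(x)),.022];print(x,goto(s,xyz,x-90))
E
python3 arc.py 50 44 38 32 26
```

```text
3.45 [0.57750391 0.04296236 0.02324239] [-1.4  2.6  0.5] 0.01743238285568835
r 0.06199080676263602 55.621117568857
50.0 (array([-0.0002,  0.0061,  0.0012]), np.float64(0.0823), np.float64(-35.28))
44.0 (array([-0.0011,  0.0125,  0.0012]), np.float64(0.1871), np.float64(-35.28))
38.0 (array([-0.0026,  0.0188,  0.0012]), np.float64(0.2918), np.float64(-35.28))
32.0 (array([-0.0048,  0.0249,  0.0012]), np.float64(0.3965), np.float64(-35.28))
26.0 (array([-0.0076,  0.0308,  0.0012]), np.float64(0.5012), np.float64(-35.28))
```

{"fn": "play_rows", "kwargs": {"targets": "-0.0002 0.006 0 0.09 0.8;-0.001 0.0125 0 0.187 0.8;-0.0026 0.0188 0 0.292 0.8;-0.0048 0.0249 0 0.397 0.8;-0.0076 0.031 0 0.5 0.8"}}

```text
time_s: 3.95
position: [0.5986, 0.0188, 0.0233]
tool_rot: [[0.898, 0.44, 0.001], [0.44, -0.898, 0.0], [0.001, 0.0, -1.0]]
ft_force: [-1.4, 2.5, 1.0]
grip_width: 0.0165
```

```bash
python3 arc.py 21 17 13 10 8 6.5
```

```text
3.95 [0.59859407 0.01884602 0.02326495] [-1.4  2.5  1. ] 0.016549445364862872
r 0.06227384484837505 25.741260275572643
21.0 (array([-0.0005,  0.0051,  0.0013]), np.float64(0.0893), np.float64(-63.88))
17.0 (array([-0.0011,  0.0094,  0.0013]), np.float64(0.1591), np.float64(-63.88))
13.0 (array([-0.0019,  0.0137,  0.0013]), np.float64(0.2289), np.float64(-63.88))
10.0 (array([-0.0027,  0.0168,  0.0013]), np.float64(0.2813), np.float64(-63.88))
8.0 (array([-0.0033,  0.0189,  0.0013]), np.float64(0.3162), np.float64(-63.88))
6.5 (array([-0.0039,  0.0204,  0.0013]), np.float64(0.3423), np.float64(-63.88))
```

{"fn": "play_rows", "kwargs": {"targets": "-0.0005 0.005 0 0.09 0.8;-0.001 0.0094 0 0.16 0.8;-0.0019 0.0137 0 0.23 0.8;-0.0027 0.0168 0 0.28 0.8;-0.0033 0.0189 0 0.315 0.8"}}

```text
time_s: 4.45
position: [0.604, 0.0003, 0.0232]
tool_rot: [[0.99, 0.142, 0.001], [0.142, -0.99, 0.0], [0.001, -0.0, -1.0]]
ft_force: [0.2, 1.5, -0.2]
grip_width: 0.0173
```

{"fn": "play_rows", "kwargs": {"targets": "0 0 0 0 0.8;0 0 0 0 0.8"}}

```text
time_s: 4.65
position: [0.604, 0.0001, 0.0229]
tool_rot: [[0.989, 0.145, 0.001], [0.145, -0.989, -0.0], [0.001, 0.0, -1.0]]
ft_force: [-0.3, -0.6, -0.5]
grip_width: 0.017
```

```bash
python3 arc.py 8 6.5 5 3 && python3 - <<'E'
from rig import status,eyes
from h import *
import pickle
s=status.observe();im=eyes.get_image('wrist');save(im,'w4.png');pickle.dump((s,im),open('w4.pkl','wb'))
d=eyes.get_image('side');save(d,'s4.png');pickle.dump((s,d),open('s4.pkl','wb'))
E
```

```text
4.65 [6.03961966e-01 1.21490012e-04 2.29375709e-02] [-0.3 -0.6 -0.5] 0.017003557597905387
r 0.06202274108656864 7.710533457308854
8.0 (array([-0.    , -0.0003,  0.0009]), np.float64(0.0062), np.float64(-81.64))
6.5 (array([-0.0001,  0.0013,  0.0009]), np.float64(0.0324), np.float64(-81.64))
5.0 (array([-0.0001,  0.0029,  0.0009]), np.float64(0.0586), np.float64(-81.64))
3.0 (array([-0.0003,  0.0051,  0.0009]), np.float64(0.0935), np.float64(-81.64))
```

View pics/w4.png

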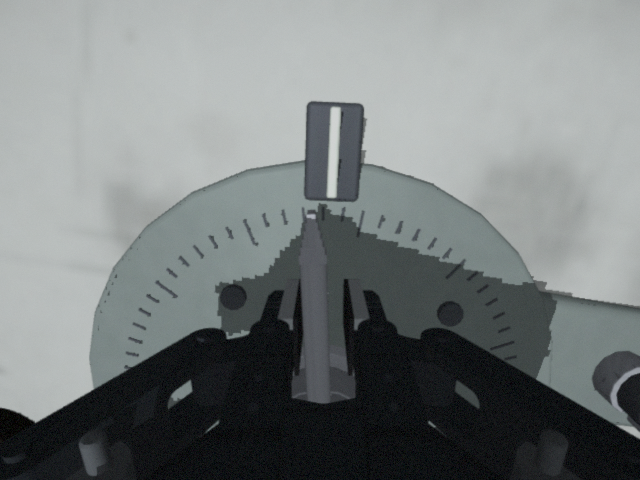

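View pics/s4.png

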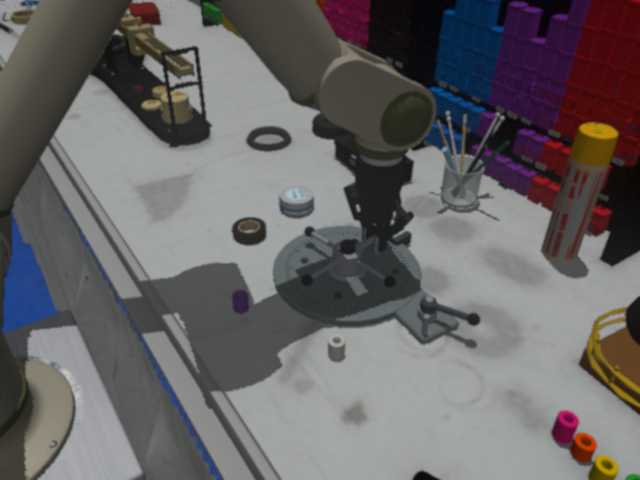

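```bash
python3 - <<'E'
from h import *
import pickle
s,im=pickle.load(open('w4.pkl','rb'))
b=cv2.cvtColor(im['pixels'],cv2.COLOR_RGB2BGR)[90:290,230:430]
cv2.imwrite('pics/w4c.png',cv2.resize(b,None,fx=3,fy=3,interpolation=cv2.INTER_CUBIC))
c=np.array([.5425,-.0082])
for n,q,z in [('tip',(311,213),.04),('barL',(302,265),.04),('barR',(327,265),.04),('ti',(333,197),.028),('to',(336,108),.028)]:
    p=onplane(im,[q],z,s)[0];e=p[:2]-c;print(n,p.round(4),np.hypot(*e).round(4),np.degrees(np.arctan2(e[1],e[0])).round(2))
E
```

```text
tip [0.644  0.0098 0.04  ] 0.1031 10.04
barL [0.6241 0.0104 0.04  ] 0.0837 12.86
barR [0.6254 0.0013 0.04  ] 0.0835 6.51
ti [0.6488 0.0023 0.028 ] 0.1068 5.65
to [0.6811 0.0062 0.028 ] 0.1393 5.91
```

View pics/w4c.png

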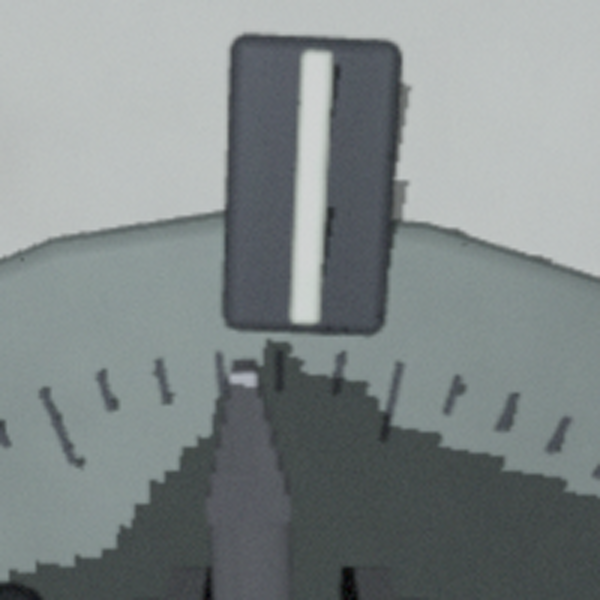

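{"fn": "play_rows", "kwargs": {"targets": "0 0.0016 0 0.025 0.8;-0.0001 0.0032 0 0.05 0.8;-0.0002 0.0047 0 0.074 0.8;-0.0002 0.0047 0 0.074 0.8;-0.0002 0.0047 0 0.074 0.8"}}

```text
time_s: 5.25
position: [0.6042, -0.0048, 0.0223]
tool_rot: [[0.997, 0.071, 0.0], [0.071, -0.997, -0.0], [0.0, 0.0, -1.0]]
ft_force: [-0.5, 1.1, -0.3]
grip_width: 0.0172
```

```bash
python3 arc.py 3 && python3 - <<'E'
from rig import status,eyes
from h import *
import pickle
s=status.observe();im=eyes.get_image('wrist');save(im,'w5.png');pickle.dump((s,im),open('w5.pkl','wb'))
b=cv2.cvtColor(im['pixels'],cv2.COLOR_RGB2BGR)[90:290,230:430]
cv2.imwrite('pics/w5c.png',cv2.resize(b,None,fx=3,fy=3,interpolation=cv2.INTER_CUBIC))
E
```

```text
5.25 [ 0.60423558 -0.00475465  0.02227239] [-0.5  1.1 -0.3] 0.017185870044844353
r 0.06183164895044936 3.194255606606685
3.0 (array([0.0002, 0.0002, 0.0003]), np.float64(0.0184), np.float64(-85.95))
```

View pics/w5c.png

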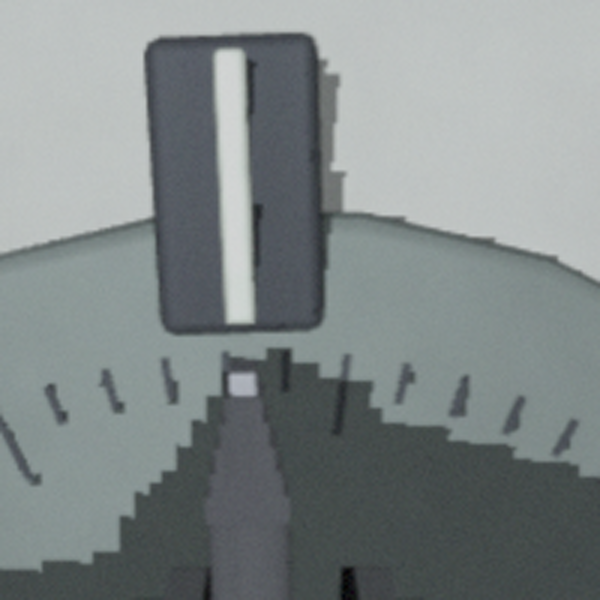

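```bash
python3 - <<'E'
from h import *
import pickle
s,im=pickle.load(open('w5.pkl','rb'))
c=np.array([.5425,-.0082]);f=lambda q:(230+q[0]/3,90+q[1]/3)
for n,q,z in [('tip',(243,368),.04),('barL',(208,510),.04),('barR',(290,510),.04),('ti',(240,322),.028),('to',(229,52),.028)]:
    p=onplane(im,[f(q)],z,s)[0];e=p[:2]-c;print(n,p.round(4),np.hypot(*e).round(4),np.degrees(np.arctan2(e[1],e[0])).round(2))
E
```

```text
tip [0.6453 0.0018 0.04  ] 0.1033 5.55
barL [0.6273 0.005  0.04  ] 0.0858 8.84
barR [ 0.628 -0.005  0.04 ] 0.0855 2.14
ti [0.6485 0.0028 0.028 ] 0.1066 5.91
to [0.6811 0.0061 0.028 ] 0.1393 5.88
```

{"fn": "play_rows", "kwargs": {"targets": "0 -0.003 0 0 0.75;0 -0.003 0 0 0.7;0 -0.003 -0.03 0 0.7;0 -0.003 -0.07 0 0.7;0 -0.003 -0.1 0 0.7"}}

```text
time_s: 5.8
position: [0.6043, -0.0015, 0.1244]
tool_rot: [[0.997, 0.071, 0.001], [0.071, -0.997, -0.0], [0.001, 0.0, -1.0]]
ft_force: [0.9, 0.4, -0.3]
grip_width: 0.0258
```

{"fn": "play_rows", "kwargs": {"targets": "0 0 0 0 1;0 0 0 0 1"}}

```text
time_s: 6.0
position: [0.6039, -0.0015, 0.1224]
tool_rot: [[0.997, 0.071, 0.001], [0.071, -0.997, -0.0], [0.001, 0.0, -1.0]]
ft_force: [-0.4, 0.3, -0.3]
grip_width: 0.0003
```

```bash
python3 - <<'E'
from rig import status,eyes
from h import *
import pickle
s=status.observe();print(s['time_s'],s['position'],s['ft_force'].round(1),s['grip_width'])
im=eyes.get_image('wrist');save(im,'w6.png');pickle.dump((s,im),open('w6.pkl','wb'))
print(goto(s,(.618,-.188,.12),-65))
E
```

```text
6.0 [ 0.60388837 -0.00148071  0.12242589] [-0.4  0.3 -0.3] 0.0003082515638543762
(array([0.0009, 0.187 , 0.0025]), np.float64(-0.3654), np.float64(-85.94))
```

View pics/w6.png

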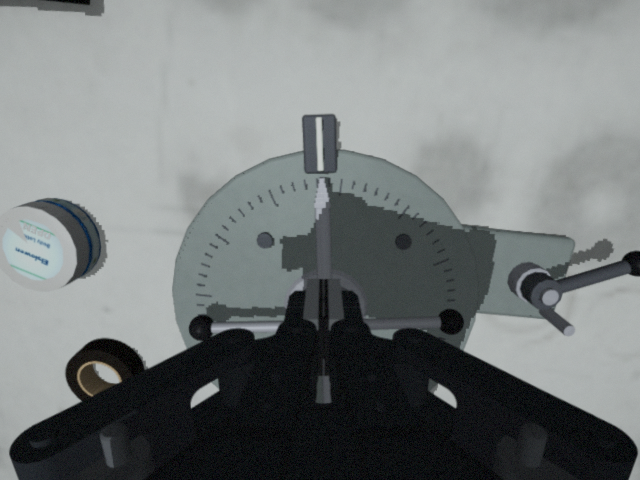

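```bash
python3 - <<'E'
from h import *
import pickle
s,im=pickle.load(open('w6.pkl','rb'))
c=np.array([.5425,-.0082])
for n,q,z in [('tip',(321,180),.04),('ti',(321,172),.028),('to',(319,118),.028),('piv',(548,297),.046),('knob',(634,263),.04),('pin',(569,330),.044)]:
    p=onplane(im,[q],z,s)[0];e=p[:2]-c;print(n,p.round(4),np.hypot(*e).round(4),np.degrees(np.arctan2(e[1],e[0])).round(2))
E
```

```text
tip [0.6436 0.0022 0.04  ] 0.1016 5.86
ti [0.6472 0.0025 0.028 ] 0.1052 5.84
to [0.6808 0.0061 0.028 ] 0.139 5.89
piv [ 0.5769 -0.1567  0.046 ] 0.1525 -76.96
knob [ 0.6031 -0.2169  0.04  ] 0.2173 -73.8
pin [ 0.5516 -0.1804  0.044 ] 0.1724 -86.98
```

{"fn": "play_rows", "kwargs": {"targets": "0 0.04 0 -0.1 1;0 0.08 0 -0.2 1;0.001 0.12 0 -0.3 1;0.001 0.16 0 -0.365 1;0.001 0.187 0 -0.365 1"}}

```text
time_s: 6.55
position: [0.6175, -0.1904, 0.1203]
tool_rot: [[0.906, 0.422, -0.003], [0.422, -0.906, 0.001], [-0.002, -0.002, -1.0]]
ft_force: [0.3, 0.8, 0.6]
grip_width: -0.0003
```

{"fn": "play_rows", "kwargs": {"targets": "0 0 0 0 1;0 0 0 0 1"}}

```text
time_s: 6.75
position: [0.6176, -0.1879, 0.1207]
tool_rot: [[0.907, 0.421, -0.002], [0.421, -0.907, 0.002], [-0.002, -0.002, -1.0]]
ft_force: [-0.5, 0.6, -0.6]
grip_width: -0.0
```

```bash
python3 - <<'E'
from rig import status,eyes
from h import *
import pickle
s=status.observe();print(s['time_s'],s['position'],s['ft_force'].round(1),s['grip_width'])
im=eyes.get_image('wrist');save(im,'w7.png');pickle.dump((s,im),open('w7.pkl','wb'))
d=eyes.get_image('side');save(d,'s7.png')
print(goto(s,(.618,-.188,.028),-65))
E
```

```text
6.75 [ 0.61762377 -0.18788271  0.12072075] [-0.5  0.6 -0.6] -4.915623620232531e-05
(array([0.0004, 0.0005, 0.0927]), np.float64(-0.0016), np.float64(-65.09))
```

View pics/w7.png

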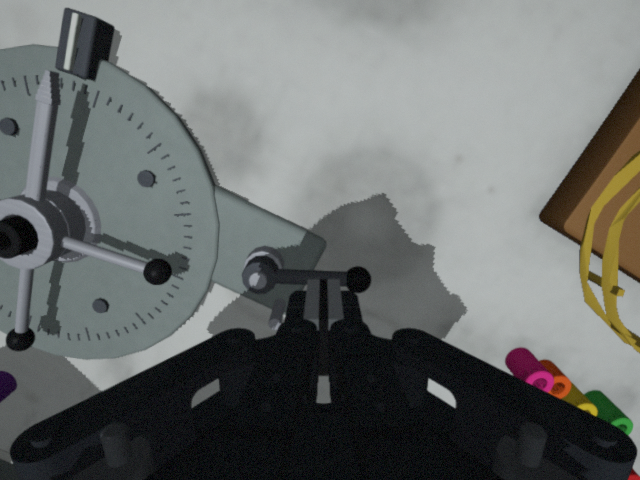

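View pics/s7.png

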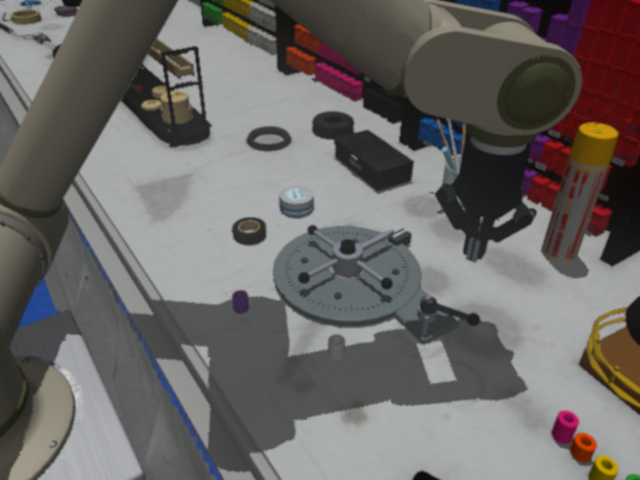

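{"fn": "play_rows", "kwargs": {"targets": "0.004 0 0.035 0 1;0.004 0 0.065 0 1;0.004 0 0.085 0 1;0.004 0 0.092 0 1;0.004 0 0.092 0 1"}}

```text
time_s: 7.35
position: [0.6217, -0.1853, 0.0298]
tool_rot: [[0.906, 0.423, -0.001], [0.423, -0.906, 0.001], [-0.001, -0.001, -1.0]]
ft_force: [1.3, -1.0, 0.1]
grip_width: 0.0002
```

```bash
cat > arc2.py <<'E'
from rig import status,eyes
from h import *
import sys
s=status.observe()
print(s['time_s'],s['position'],s['ft_force'].round(1));
c=np.array([.576,-.159])
for x in map(float,sys.argv[1:]):   # lever angle; pusher 16 mm behind, r=44
    b=np.radians(x);u=np.array([np.cos(b),np.sin(b)]);n=np.array([-u[1],u[0]])
    print(x,goto(s,[*(c+.044*u+.016*n),.028],x))
E
python3 arc2.py -60 -65 -72 -79 -86 -93 -100
```

```text
7.35 [ 0.62165702 -0.18529176  0.02975217] [ 1.3 -1.   0.1]
-60.0 (array([-0.0105, -0.0007,  0.0018]), np.float64(-0.0867), np.float64(-64.97))
-65.0 (array([-0.0143,  0.0009,  0.0018]), np.float64(0.0005), np.float64(-64.97))
-72.0 (array([-0.0197,  0.0025,  0.0018]), np.float64(0.1227), np.float64(-64.97))
-79.0 (array([-0.0254,  0.0034,  0.0018]), np.float64(0.2449), np.float64(-64.97))
-86.0 (array([-0.0311,  0.0037,  0.0018]), np.float64(0.3671), np.float64(-64.97))
-93.0 (array([-0.0368,  0.0032,  0.0018]), np.float64(0.4892), np.float64(-64.97))
-100.0 (array([-0.0424,  0.0021,  0.0018]), np.float64(0.6114), np.float64(-64.97))
```

{"fn": "play_rows", "kwargs": {"targets": "-0.007 0.0005 0 0 1;-0.014 0.001 0 0 1;-0.0197 0.0025 0 0.12 1;-0.0254 0.0034 0 0.24 1;-0.031 0.0037 0 0.36 1"}}

```text
time_s: 7.85
position: [0.5955, -0.2031, 0.0317]
tool_rot: [[0.998, 0.07, 0.003], [0.07, -0.998, -0.001], [0.003, 0.001, -1.0]]
ft_force: [3.0, 2.3, 0.2]
grip_width: -0.0
```

```bash
python3 arc2.py -88 -94 -100 -106 -111 -116
```

```text
7.85 [ 0.59553104 -0.20311413  0.03165488] [3.  2.3 0.2]
-88.0 (array([-0.002 , -0.0008,  0.0036]), np.float64(0.0354), np.float64(-85.97))
-94.0 (array([-0.0067,  0.0004,  0.0036]), np.float64(0.1402), np.float64(-85.97))
-100.0 (array([-0.0115,  0.0012,  0.0036]), np.float64(0.2449), np.float64(-85.97))
-106.0 (array([-0.0164,  0.0014,  0.0036]), np.float64(0.3496), np.float64(-85.97))
-111.0 (array([-0.0205,  0.0013,  0.0036]), np.float64(0.4369), np.float64(-85.97))
-116.0 (array([-0.0246,  0.0007,  0.0036]), np.float64(0.5241), np.float64(-85.97))
```

{"fn": "play_rows", "kwargs": {"targets": "-0.003 -0.0005 0.002 0.05 1;-0.0067 0.0004 0.003 0.14 1;-0.0115 0.001 0.003 0.245 1;-0.0164 0.0014 0.003 0.35 1;-0.0205 0.0013 0.003 0.437 1"}}

```text
time_s: 8.35
position: [0.5754, -0.2063, 0.0288]
tool_rot: [[0.934, -0.358, 0.004], [-0.358, -0.934, -0.001], [0.004, 0.0, -1.0]]
ft_force: [3.6, 1.6, 0.9]
grip_width: -0.0
```

```bash
python3 arc2.py -111 -114 -117 -120 -123 -126; python3 - <<'E'
from rig import status,eyes
from h import *
im=eyes.get_image('wrist');save(im,'w8.png')
d=eyes.get_image('side');save(d,'s8.png')
E
```

```text
8.35 [ 0.57541744 -0.20628634  0.02884628] [3.6 1.6 0.9]
-111.0 (array([-0.0004, -0.0004,  0.0008]), np.float64(0.0006), np.float64(-110.97))
-114.0 (array([-0.0027,  0.0004,  0.0008]), np.float64(0.0529), np.float64(-110.97))
-117.0 (array([-0.0051,  0.0011,  0.0008]), np.float64(0.1053), np.float64(-110.97))
-120.0 (array([-0.0075,  0.0016,  0.0008]), np.float64(0.1577), np.float64(-110.97))
-123.0 (array([-0.0099,  0.002 ,  0.0008]), np.float64(0.21), np.float64(-110.97))
-126.0 (array([-0.0123,  0.0023,  0.0008]), np.float64(0.2624), np.float64(-110.97))
```

View pics/w8.png

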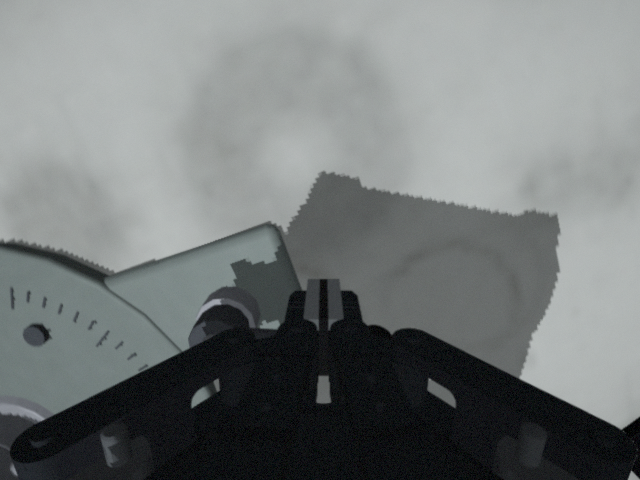

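View pics/s8.png

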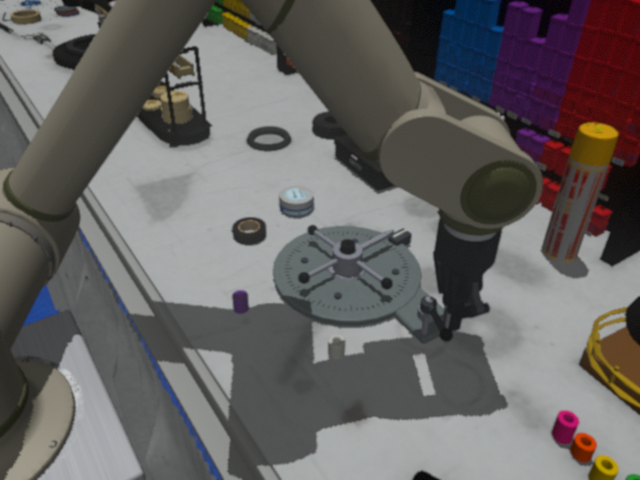

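{"fn": "play_rows", "kwargs": {"targets": "-0.0015 0.0002 0 0.03 1;-0.003 0.0005 0 0.06 1;-0.0045 0.001 0 0.09 1;-0.006 0.0013 0 0.12 1;-0.0075 0.0016 0 0.155 1"}}

```text
time_s: 8.95
position: [0.5674, -0.2045, 0.0274]
tool_rot: [[0.869, -0.496, 0.0], [-0.496, -0.869, -0.0], [0.0, -0.0, -1.0]]
ft_force: [4.7, -1.7, 1.2]
grip_width: -0.0002
```

```bash
python3 arc2.py -120 -123 -126
```

```text
8.95 [ 0.56740271 -0.20450859  0.02739086] [ 4.7 -1.7  1.2]
-120.0 (array([ 0.0007,  0.0003, -0.0006]), np.float64(0.0052), np.float64(-119.7))
-123.0 (array([-0.0016,  0.0011, -0.0006]), np.float64(0.0575), np.float64(-119.7))
-126.0 (array([-0.004 ,  0.0017, -0.0006]), np.float64(0.1099), np.float64(-119.7))
```

{"fn": "play_rows", "kwargs": {"targets": "-0.001 0.0005 0 0.02 1;-0.002 0.001 0 0.04 1;-0.002 0.001 0 0.04 1"}}

```text
time_s: 9.25
position: [0.567, -0.2049, 0.0276]
tool_rot: [[0.848, -0.529, 0.005], [-0.529, -0.848, -0.002], [0.005, -0.001, -1.0]]
ft_force: [10.4, -1.7, -2.8]
grip_width: 0.0002
```

{"fn": "play_rows", "kwargs": {"targets": "-0.001 0.0003 0 0.02 1;-0.002 0.0006 0 0.04 1;-0.002 0.0006 0 0.04 1"}}

```text
time_s: 9.55
position: [0.5666, -0.2052, 0.0278]
tool_rot: [[0.826, -0.563, 0.009], [-0.563, -0.826, -0.004], [0.009, -0.002, -1.0]]
ft_force: [16.2, -4.0, -6.9]
grip_width: 0.0001
```

Force rose from 5 to 17 N with no travel, so the lever is on the stop. I'll back off and check.

{"fn": "play_rows", "kwargs": {"targets": "0.01 0 0 0 1;0.02 0 0 0 1;0.025 0 -0.03 0 1;0.025 0 -0.07 0 1;0.025 0 -0.11 0 1"}}

```text
time_s: 10.05
position: [0.5829, -0.2173, 0.1376]
tool_rot: [[0.827, -0.562, -0.003], [-0.562, -0.827, 0.002], [-0.004, 0.0, -1.0]]
ft_force: [0.4, 0.6, 0.5]
grip_width: -0.0001
```

{"fn": "play_rows", "kwargs": {"targets": "0.03 0 -0.04 0 1;0.06 0 -0.06 0 1;0.08 0 -0.06 0 1;0.08 0 -0.06 0 1;0.08 0 -0.06 0 1"}}

```text
time_s: 10.55
position: [0.6492, -0.2622, 0.1959]
tool_rot: [[0.827, -0.562, -0.003], [-0.562, -0.827, 0.002], [-0.004, 0.0, -1.0]]
ft_force: [-0.0, 0.5, 0.1]
grip_width: 0.0002
```

```bash
python3 - <<'E'
from rig import status,eyes
from h import *
import pickle
s=status.observe();print(s['time_s'],s['position'],s['ft_force'].round(1))
for n in ['top','side','wrist']:
    im=eyes.get_image(n);save(im,n+'9.png');pickle.dump((s,im),open(n+'9.pkl','wb'))
    if n!='wrist':
        b=cv2.cvtColor(im['pixels'],cv2.COLOR_RGB2BGR)
        b=b[165:315,235:485] if n=='top' else b[210:360,260:490]
        k=3.2 if n=='top' else 3.4
        cv2.imwrite('pics/%s9c.png'%n,cv2.resize(b,None,fx=k,fy=k,interpolation=cv2.INTER_CUBIC))
E
```

```text
10.55 [ 0.64922752 -0.2621997   0.1958597 ] [-0.   0.5  0.1]
```

View pics/top9c.png

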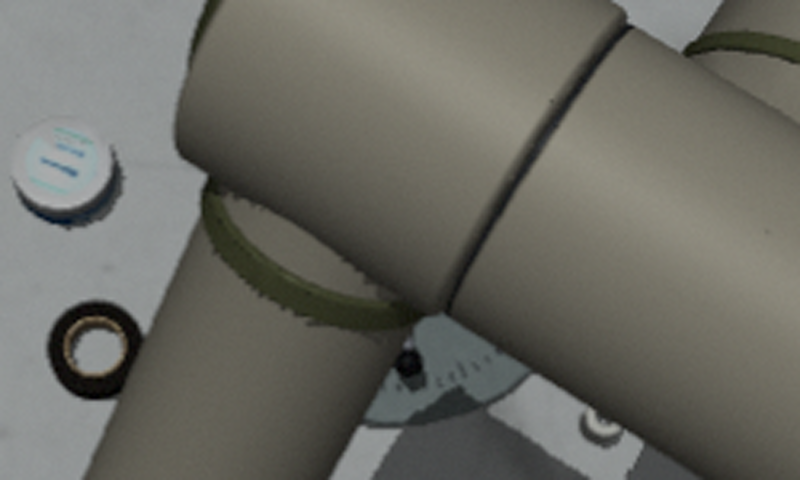

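View pics/side9c.png

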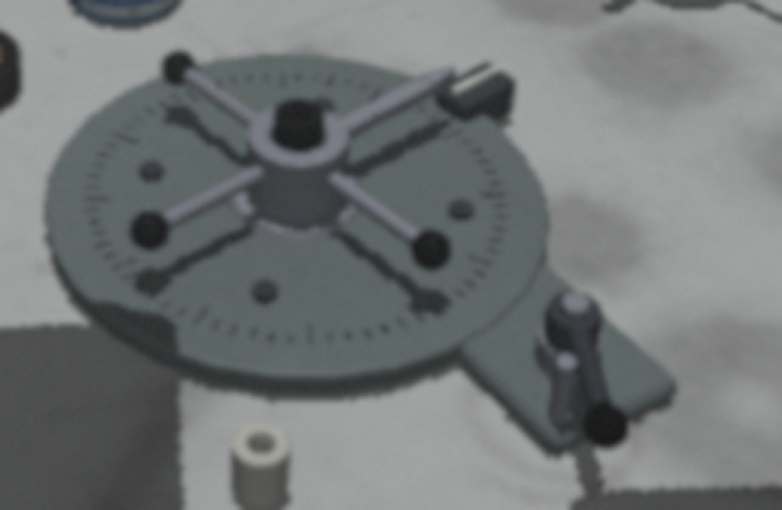

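View pics/wrist9.png

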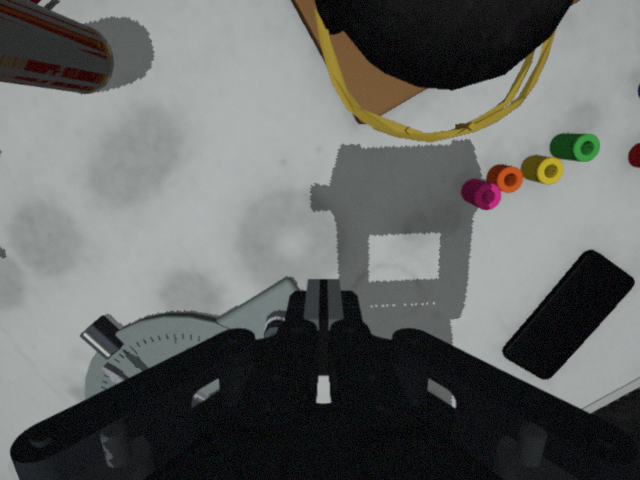

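```bash
python3 - <<'E'
from h import *
import pickle
s,d=pickle.load(open('side9.pkl','rb'))
g=lambda c:[260+c[0]/3.4,210+c[1]/3.4]
Q={n:onplane(d,[g(c)],z)[0][:2] for n,c,z in [('piv',(575,302),.046),('knob',(605,424),.04),('pin',(567,357),.044),('tip',(451,72),.04),('ti',(455,97),.028),('to',(495,69),.028),('A',(178,67),.04),('B',(431,249),.04),('C',(150,231),.04)]}
k=Q['knob']-Q['piv'];print('lever',np.hypot(*k),np.degrees(np.arctan2(k[1],k[0])))
p=Q['pin']-Q['piv'];print('pin',p,np.hypot(*p),np.degrees(np.arctan2(*p[::-1])))
c=(Q['A']+Q['B'])/2;print('axis',c)
for n in ['tip','ti','to','C']:
    e=Q[n]-c;print(n,np.hypot(*e),np.degrees(np.arctan2(e[1],e[0])))
E
```

```text
lever 0.06413123840778473 -121.7440645855595
pin [-0.02375558 -0.02120288] 0.03184163666928084 -138.24972079317175
axis [ 0.54410675 -0.00718121]
tip 0.10270143267428224 5.73140833498422
ti 0.10184745132858994 2.8352420990234455
to 0.1347324475451297 5.263174798875643
C 0.08859757074390856 -173.5876442934499
```

```bash
python3 - <<'E'
from rig import env
print(env.close_job())
E
```

```text
the job is handed in; nothing more can be done
None
```

I turned the wheel clockwise by its pointer until it lined up with the index tab. I then pushed the clamp lever clockwise onto its stop, backed the arm clear and handed the job in at about 10.7 s of the 51 s allowed. No verdict was reported, so the results below are my own measurements.

- **Pointer:** the wrist view after release put the pointer at 5.9° and the tab line at 5.9°. That is well under 1 mm off at the tip.
- **Final side view:** the pointer was at 5.7°, or 6.4° judged by the opposite ball. In this view the tab line read less consistently, 2.8° at its inner end and 5.3° at its outer end. I put that down to coarse pixels on the tab's inner end, because the wrist camera read it steadily at 5.7–5.9°. I did not take a second wrist view of the pointer after clamping.
- **Clamp lever:** the push force rose from about 5 N to 17 N with no further movement. The final view shows the lever at −122°, against about −123° expected at the stop, so it should be against the pin.
- **Slug and other objects:** the slug is still upright in the hub, and the tab, pot, tape roll and spare slug look unmoved. I judged these by eye from the final views and did not measure them again. The final top view was mostly blocked by the arm.

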